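# Refill the office battery dispenser

### The arm

A 6-joint arm with a two-finger parallel gripper is mounted at the origin on the work surface. World frame = base frame: x ahead of the robot, y to its left, z up, the work surface at z = 0. Lengths are in m, angles in rad, forces in N, time in s.
With the tool pointing down it reaches from about 0.375 to 0.9 m from the base axis. Payload 3.1 kg.
Tool frame: the origin (TCP) lies midway between the tips of the shut fingers; the grasp point (between the pads) lies 19 mm behind it (manip.hold_point_z is the distance from the TCP to the grasp point, in m); x points along the fingers, y is the direction in which the jaws open and shut, and the axes are right-handed (so a half turn about x gives the same grasp; the last joint's range is limited). The gripper opens to 85 mm and grips with 20 to 120 N. Pads are 22 mm wide; open, the fingers measure 114 mm over their backs; the gripper's body (76 mm by 85 mm) begins 54 mm behind the grasp point. The pads swing forward as they close: fully open they stand 13 mm farther back than shut.
Start: joints at [-1.329, 0.527, 1.433, -0, 1.181, -0.178], TCP at [0.255, -0.571, 0.231] pointing down, gripper open.
Joint ranges: [-3.08, 3.08], [-0.75, 2.2], [0.22, 2.44], [-1.43, 4.57], [0, 2.65], [-2.85, 2.85]. Speed limits (rad/s): [2.79, 2.79, 3.14, 3.14, 3.14, 3.14].

### API

Orientations are given as a unit quaternion [x, y, z, w].
In Python, from station import manip, snapshot gives the robot as it stands.
- The arm moves only by the tool play_rows, never from a script. Its argument "series" is a list of rows, each a list of 4 numbers: the shift along the tool's x, y, z in m, then the turn about the tool's x in degrees. In form: [[tx, ty, tz, spin], ...]. A call has 1 to 20 rows; each row is the pose to reach, as a shift and turn from the pose measured when the call began, along the tool's axes at that moment; what a row does not reach only later rows make up. A row lasts 1/10 s, in which the tool goes at most 50 mm and 8.59 degrees, less where a joint would pass 70% of its speed; a pose out of reach is approached as far as the arm can. A call with a gripper value outside its range is refused whole. "claw" is the opening in per cent of the stroke, from 0 (shut) to 100 (fully open), set as the call begins (left out, the last holds). The fingers move at their own pace and stop on an object; "force" is the grip in N (left out, the last holds). Time passes only in rows, so rows that repeat a pose let the fingers close. It gives the time, the measured TCP pose, the force and the opening at its end, in the units of the state.
- manip.sense(): the state, without advancing time (a new reading comes with each control period).
- snapshot(name): name is "scene" or "top" or "wrist"; returns a dict with "image" (420x560x3 uint8, blue, green, red), "depth" (420x560 float32, m along the optical axis (not along the pixel's ray), 0 where there is no reading), "fov_y" (degrees; the focal length in pixels is half the picture's height over the tangent of half this angle, whatever the lens; pixels are square), "cx", "cy" (the principal point, pixels), "R" (3x3) and "t" (3): a world point X has camera coordinates R X + t. Camera axes: x right, y down, z forward; pixel columns grow to the right and rows downward; lengths in m; the calibration is good to about 2 mm. A picture is of the moment at which its call begins.
- manip.sign_off(): hands the job in, once; it reports no verdict.
The state is a dict: "t": time; "q": joint angles; "qd": joint speeds; "tau": joint torques, N m; "tcp_pos": TCP position; "tool_rot": TCP orientation; "force": force on the tool from outside, world axes, zero at the start; "ft_torque": the same for the moment, N m; "finger_gap": opening from 0.0 (shut) to 1.0 (fully open).
Only numpy, scipy, OpenCV 4.12 (cv2) and the standard library are available. Lean on these libraries where they do the work, as an engineer would, in place of code of your own. Each camera call takes 0.05 s, during which the arm holds its last target.

### The job

Refill the battery dispenser: put the two big batteries standing on the desk into the wider of the two clear upright tubes, one on top of the other, nub ends up, so that both rest fully down inside the tube. Leave the smaller battery standing where it is.

Things in the scene. Friction and masses are not known exactly. Their poses are not given: they have to be found in the camera images.
- cell_a_mid (a point): centre (half-way up) of one big battery: a plain grey and aluminium cylinder 34 mm in diameter and 61 mm tall, about 140 g, standing upright and loose on the desk, its small nub (10 mm wide, 1.5 mm high) on top; z axis along the cylinder, towards the nub
- cell_b_mid (a point): the same point of the other big battery, identical to the first
- wide_tube_mouth (a point): centre of the open top of the wider tube, in the plane of its rim, 150 mm above the desk; z up. Fixed: white base 84 x 84 x 25 mm, upright clear tube of 46 mm bore, then a white funnel 18 mm high widening to 66 mm bore (72 mm outside) at the rim. Flat tube floor 125 mm below this point. A narrower dispenser (32 mm bore, 130 mm tall) stands beside it, left or right, 130 mm or more between centres
- small_cell_mid (a point): centre of the smaller battery, 26 mm in diameter and 50 mm tall, otherwise looking like the big ones; it stands loose on the desk near them, at least 80 mm away between centres, and is to be left alone
Things that resemble listed ones, but are neither listed nor needed, are in the scene too. Leave any black or brown look-alike of the part that bears cell_b_mid alone.

How it is judged:
By the outcome, as a careful person would: the job done as asked, in the order asked, and still so for the second after the job is handed in, with the robot touching nothing.
It also fails if it takes over 61 s, if anything falls off the work surface, if the arm or the gripper's body presses on something with over 40 N, if the wrist force passes 120 N, or if a joint passes its speed limit or range.

## Working session

There is one attempt and no reset: what is moved stays moved. The work goes in short steps, Python scripts to look and compute and a tool call to move; the robot and the scene stay as the last step left them, time stands still between calls to the robot, and variables do not carry over. Pictures are saved under pics/ and viewed, and the job is handed in when it is done.

Besides the shell and the picture viewer there is one more tool, called after ">>>" as a command line: name --pt "numbers of a row" for each row, then --argument value for the rest. play_rows: Moves the arm, as the interface text tells. Its arguments: {"type":"object","properties":{"series":{"type":"array","items":{"type":"array","items":{"type":"number"}}},"claw":{"type":"number"},"force":{"type":"number"}},"required":["series"]}

```bash
ls; mkdir -p pics; cat > h.py <<'E'
import numpy as np,cv2
from station import manip,snapshot
def K(s):
    H,W=s["image"].shape[:2]; f=H/2/np.tan(np.radians(s["fov_y"])/2); return f,s["cx"],s["cy"]
def ray(s,u,v):
    f,cx,cy=K(s);R=np.array(s["R"]);t=np.array(s["t"]);o=-R.T@t;d=R.T@np.array([(u-cx)/f,(v-cy)/f,1]);return o,d
def plane(s,u,v,z):
    o,d=ray(s,u,v);return o+d*(z-o[2])/d[2]
def proj(s,X):
    f,cx,cy=K(s);c=np.array(s["R"])@np.array(X)+np.array(s["t"]);return f*c[0]/c[2]+cx,f*c[1]/c[2]+cy
def cloud(s):
    f,cx,cy=K(s);D=s["depth"];v,u=np.indices(D.shape);c=np.stack([(u-cx)/f*D,(v-cy)/f*D,D],-1)
    P=(c-np.array(s["t"]))@np.array(s["R"]);P[D==0]=np.nan;return P
E
python3 - <<'E'
from h import *
import pickle
S={}
for n in ["scene","top","wrist"]:
    s=snapshot(n);S[n]=s;cv2.imwrite(f"pics/{n}0.png",s["image"]);print(n,s["fov_y"],s["cx"],s["cy"],-np.array(s["R"]).T@np.array(s["t"]))
pickle.dump(S,open("s0.pkl","wb"));print(manip.sense())
E
```

```text
pics
scene 44.725769349279076 288.7315309616237 207.52732919256104 [1.01098301 0.59780289 0.8770884 ]
top 54.07625888733632 282.85774672122244 204.62659015436205 [ 0.45037255 -0.0196081   0.96561758]
wrist 64.22998128531503 284.1425039147304 209.203817982511 [ 0.32854711 -0.53838024  0.37338522]
{'t': 0.15, 'q': array([-1.32950493e+00,  5.28241222e-01,  1.43354954e+00, -2.59355900e-05,
        1.18139739e+00, -1.78536684e-01]), 'qd': array([ 0.00175584, -0.00355247, -0.00367237,  0.00140023, -0.00043293,
       -0.00157739]), 'tau': array([ 7.47488957e-04, -4.42743659e+01, -1.78276652e+01, -3.36312896e-04,
        5.58277839e-03, -7.88405234e-07]), 'tcp_pos': array([ 0.25462635, -0.57021601,  0.23058402]), 'tool_rot': array([-0.69155784, -0.14791088,  0.69161019, -0.14678377]), 'force': array([0.38107884, 0.36304982, 0.32741737]), 'ft_torque': array([ 0.03071381, -0.02581061,  0.02181156]), 'finger_gap': 0.9986216191315245}
```

View pics/scene0.png

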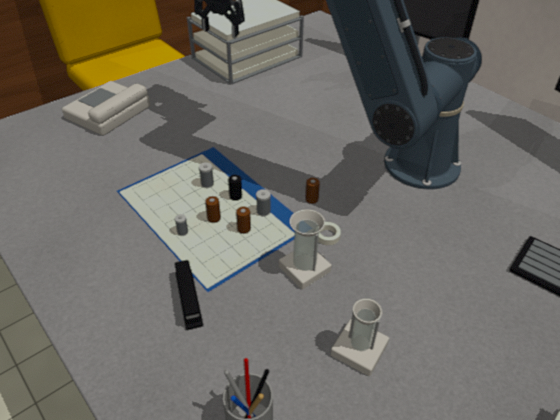

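View pics/top0.png

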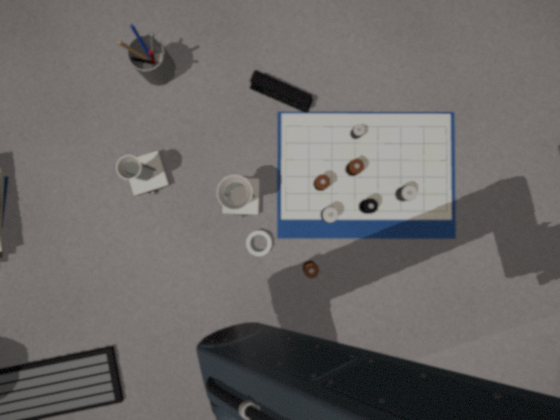

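View pics/wrist0.png

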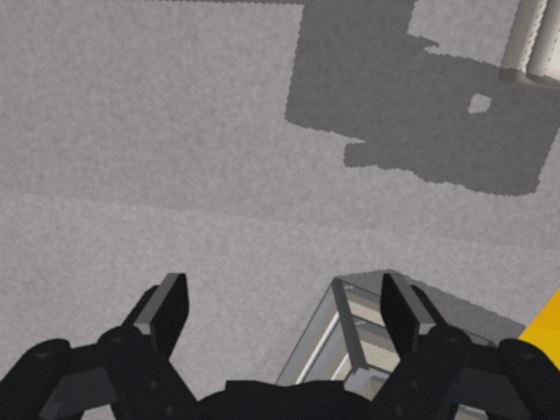

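The scene view shows three grey batteries at (206,175), (263,202) and (181,225). In the top view they are at (409,191), (330,213) and (359,131). The one at scene (181,225) looks smallest. The wider funnel is at scene (306,222) and top (235,192), the narrower at scene (366,313) and top (129,167). A white ring lies next to the wide tube at top (259,242).

```bash
python3 - <<'E'
from h import *
import pickle
S=pickle.load(open("s0.pkl","rb"))
s=S["top"];P=cloud(s)
for name,u,v in [("g1",359,131),("g2",409,191),("g3",330,213),("black",369,206),("br1",355,167),("br2",322,182),("br3",311,269),("ring",259,242)]:
    w=P[v-16:v+17,u-16:u+17].reshape(-1,3); base=0
    m=w[w[:,2]>0.015]; top=np.nanpercentile(m[:,2],90)
    m=m[m[:,2]>top-.006]
    (c,r)=cv2.minEnclosingCircle(m[:,:2].astype(np.float32))
    print(name,"top",top.round(4),"c",np.round(c,4),"r",round(r,4),len(m))
for name,u,v in [("wide",235,192),("narrow",129,167)]:
    w=P[v-40:v+40,u-40:u+40].reshape(-1,3)
    for lo in (.12,.135,.143):
        m=w[w[:,2]>lo]
        if len(m)>5:
            c,r=cv2.minEnclosingCircle(m[:,:2].astype(np.float32)); print(name,lo,len(m),np.round(c,4),round(r,4),m[:,2].max())
im=S["scene"]["image"]; cv2.imwrite("pics/c1.png",cv2.resize(im[140:300,110:350],None,fx=3,fy=3,interpolation=cv2.INTER_CUBIC))
im=S["top"]["image"]; cv2.imwrite("pics/c2.png",cv2.resize(im[100:290,200:460],None,fx=3,fy=3,interpolation=cv2.INTER_CUBIC))
E
```

```text
g1 top 0.0507 c [ 0.6464 -0.194 ] r 0.0132 104
g2 top 0.0615 c [ 0.5041 -0.3022] r 0.0172 186
g3 top 0.0614 c [ 0.456  -0.1272] r 0.017 185
black top 0.0617 c [ 0.4753 -0.2167] r 0.0169 183
br1 top 0.0617 c [ 0.5628 -0.1854] r 0.0173 174
br2 top 0.0617 c [ 0.5285 -0.1108] r 0.0167 178
br3 top 0.062 c [ 0.3327 -0.0859] r 0.0167 185
ring top 0.0201 c [0.39   0.0326] r 0.0299 277
wide 0.12 621 [0.4987 0.0736] 0.0357 0.15247704060543496
wide 0.135 496 [0.4987 0.0736] 0.0357 0.15247704060543496
wide 0.143 287 [0.4987 0.0736] 0.0357 0.15247704060543496
narrow 0.12 208 [0.5505 0.2917] 0.0261 0.13266030587367178
```

View pics/c1.png

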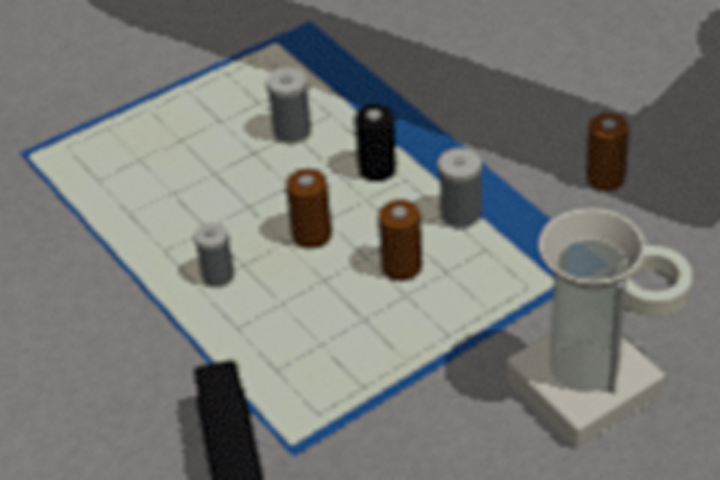

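View pics/c2.png

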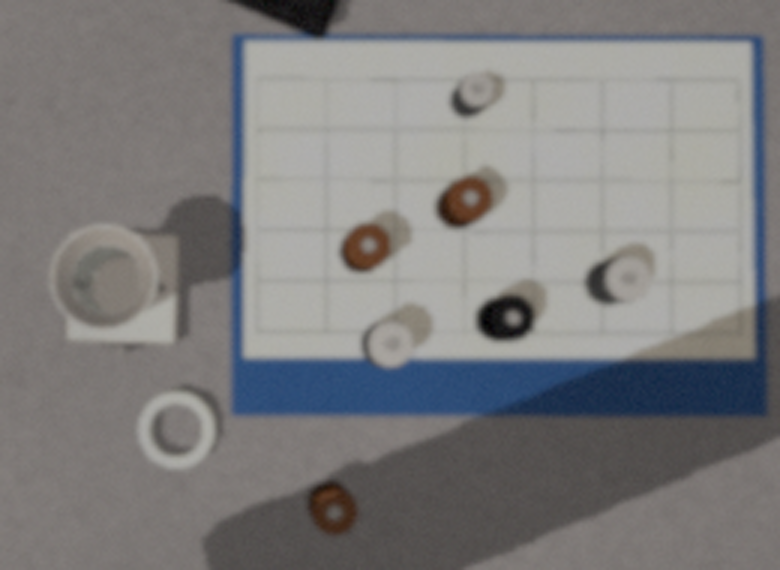

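```bash
cat >> h.py <<'E'
from scipy.spatial.transform import Rotation as Ro
def off(X,st=None):
    st=st or manip.sense();R=Ro.from_quat(st["tool_rot"]).as_matrix();return R.T@(np.array(X)-st["tcp_pos"])
E
python3 - <<'E'
from h import *
import pickle
S=pickle.load(open("s0.pkl","rb"))
st=manip.sense();print(Ro.from_quat(st["tool_rot"]).as_matrix().round(3))
s=S["scene"];im=s["image"].copy()
for X,r in [((.5041,-.3022,.0615),.017),((.456,-.1272,.0615),.017),((.4987,.0736,.150),.035),((.4987,.0736,.150),.0)]:
    for a in np.linspace(0,6.28,24):
        u,v=proj(s,(X[0]+r*np.cos(a),X[1]+r*np.sin(a),X[2]));cv2.circle(im,(round(u),round(v)),0,(0,0,255),-1)
cv2.imwrite("pics/c3.png",cv2.resize(im[140:300,150:350],None,fx=4,fy=3.75*4/3.75,interpolation=cv2.INTER_NEAREST)[:600])
P=cloud(s);m=(P[...,2]>.08)&(P[...,2]<.5)
for sl in [(slice(0,90),slice(185,310))]:
    w=P[sl][m[sl]];print("tray",np.nanpercentile(w,[2,98],axis=0).round(3))
for X in [(.5041,-.3022,.17),(.456,-.1272,.17),(.4987,.0736,.25)]: print(off(X).round(4))
E
```

```text
[[-0.     0.408 -0.913]
 [ 0.002 -0.913 -0.408]
 [-1.    -0.002 -0.   ]]
tray [[-0.146 -0.902  0.083]
 [ 0.287 -0.508  0.34 ]]
[ 0.0609 -0.143  -0.337 ]
[ 0.0612 -0.3224 -0.3644]
[-0.0185 -0.4884 -0.4853]
```

View pics/c3.png

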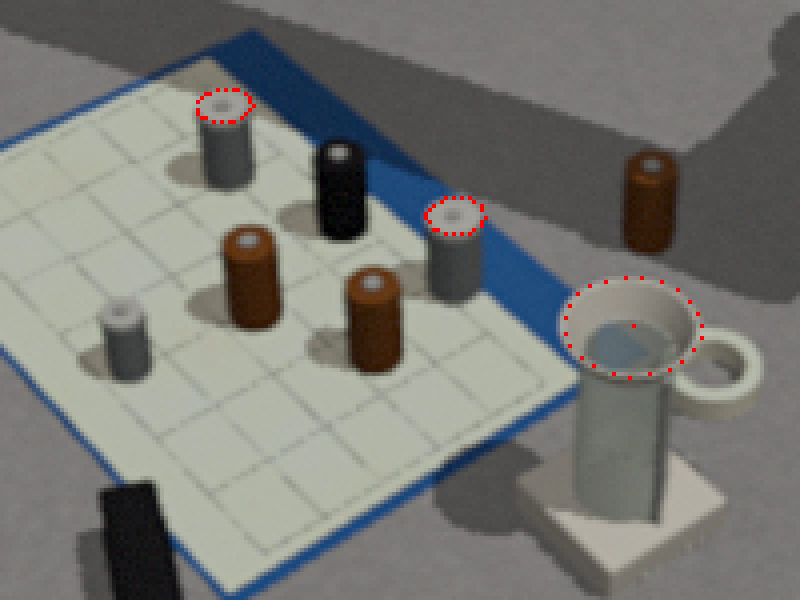

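Both rims match across the two views. The big grey batteries, scene (206,175) and (263,202), have tops at 61 mm and r = 17 mm, so they are cell a and cell b. The grey one at (181,225) has its top at 50 mm and r = 13 mm, so it is the small cell and stays put. The brown and black ones are look-alikes. The wide tube is at scene (306,222), with its rim at 0.150 and r = 36 mm. I'll start with the far cell.

>>> play_rows --pt "0 -0.014 -0.034 0" --pt "0 -0.03 -0.075 0" --pt "0.01 -0.05 -0.12 0" --pt "0.02 -0.07 -0.165 0" --pt "0.03 -0.09 -0.21 0" --pt "0.04 -0.108 -0.255 0" --pt "0.05 -0.125 -0.295 0" --pt "0.061 -0.138 -0.325 0" --pt "0.061 -0.143 -0.337 0" --pt "0.061 -0.143 -0.337 0" --pt "0.061 -0.143 -0.337 0" --pt "0.061 -0.143 -0.337 0" --claw 65 --force 40

```text
t: 1.35
tcp_pos: [0.5034, -0.3038, 0.1704]
tool_rot: [0.692, 0.147, -0.692, 0.147]
force: [0.1, 0.4, -0.2]
finger_gap: 0.649
```

```bash
python3 - <<'E'
from h import *
st=manip.sense();print(st["t"],st["tcp_pos"],st["finger_gap"],st["force"])
print(Ro.from_quat(st["tool_rot"]).as_matrix().round(3))
s=snapshot("wrist");cv2.imwrite("pics/w1.png",s["image"]);P=cloud(s)
im=s["image"];m=(P[...,2]>.055)&(P[...,2]<.07)
n,l,stt,c=cv2.connectedComponentsWithStats(m.astype(np.uint8))
for i in range(1,n):
    if stt[i,4]>200:
        w=P[l==i];cc,r=cv2.minEnclosingCircle(w[:,:2].astype(np.float32));print(c[i].round(),stt[i,4],np.round(cc,4),round(r,4),np.median(w[:,2]))
print(off((.5041,-.3022,.032)))
E
```

```text
1.35 [ 0.50339991 -0.30382292  0.17042355] 0.6485659369623888 [ 0.07704607  0.40672199 -0.15085904]
[[ 0.     0.406 -0.914]
 [ 0.001 -0.914 -0.406]
 [-1.    -0.    -0.   ]]
[167.  66.] 2059 [ 0.5633 -0.1883] 0.0173 0.061363213166574754
[50. 68.] 2191 [ 0.5289 -0.1133] 0.0178 0.06127529288826635
[ 53. 170.] 1688 [ 0.4562 -0.1303] 0.0174 0.06133908090630333
[171. 193.] 1494 [ 0.4758 -0.2191] 0.0174 0.061434908858756306
[285. 203.] 1411 [ 0.5046 -0.3048] 0.0173 0.06142084605317386
[ 0.13842527 -0.00108081 -0.00127727]
```

View pics/w1.png

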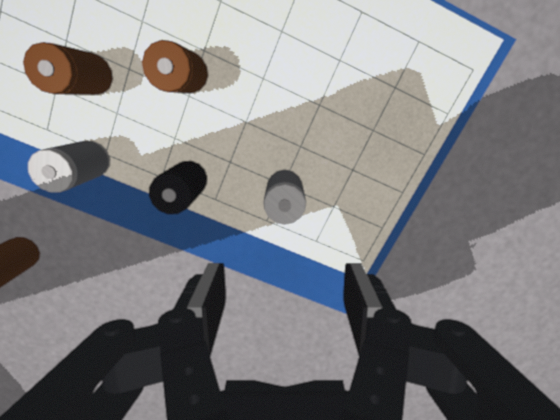

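The wrist view shows the grey target at (285,203), between the fingers. It measures (0.5046, -0.3048), against (0.504, -0.302) from the top camera, so I can descend straight and close.

>>> play_rows --pt "0.03 0 -0.001 0" --pt "0.065 0 -0.001 0" --pt "0.1 0 -0.001 0" --pt "0.12 0 -0.001 0" --pt "0.132 0 -0.001 0" --pt "0.138 0 -0.001 0" --pt "0.138 0 -0.001 0" --pt "0.138 0 -0.001 0"

```text
t: 2.2
tcp_pos: [0.5048, -0.3041, 0.0334]
tool_rot: [0.692, 0.146, -0.691, 0.147]
force: [-0.5, -0.9, 0.6]
finger_gap: 0.65
```

>>> play_rows --pt "0 0 0 0" --pt "0 0 0 0" --pt "0 0 0 0" --pt "0 0 0 0" --pt "0 0 0 0" --pt "0 0 0 0" --pt "0 0 0 0" --pt "0 0 0 0" --claw 0 --force 40

```text
t: 3.0
tcp_pos: [0.5056, -0.3047, 0.0348]
tool_rot: [0.693, 0.145, -0.691, 0.148]
force: [-0.8, 0.0, 6.1]
finger_gap: 0.386
```

>>> play_rows --pt "-0.01 0 0 0" --pt "-0.03 0 0 0" --pt "-0.06 0 0 0" --pt "-0.1 0 0 0" --pt "-0.14 0 0 0" --pt "-0.18 0 0 0" --pt "-0.21 0 0 0" --pt "-0.22 0 0 0" --pt "-0.22 0 0 0" --pt "-0.22 0 0 0"

```text
t: 4.0
tcp_pos: [0.5038, -0.3033, 0.2533]
tool_rot: [0.692, 0.146, -0.691, 0.147]
force: [-0.0, 0.4, -0.9]
finger_gap: 0.39
```

```bash
python3 - <<'E'
from h import *
st=manip.sense();print(st["t"],st["tcp_pos"],st["finger_gap"],st["force"])
s=snapshot("wrist");cv2.imwrite("pics/w2.png",s["image"])
s=snapshot("scene");cv2.imwrite("pics/s2.png",s["image"])
print(off((.4987,.0730,.252)))
E
```

```text
4.0 [ 0.50381832 -0.30328219  0.25330323] 0.38952900033174337 [-0.04222313  0.35024934 -0.92238617]
[ 0.00076832 -0.34588622 -0.14798337]
```

View pics/w2.png

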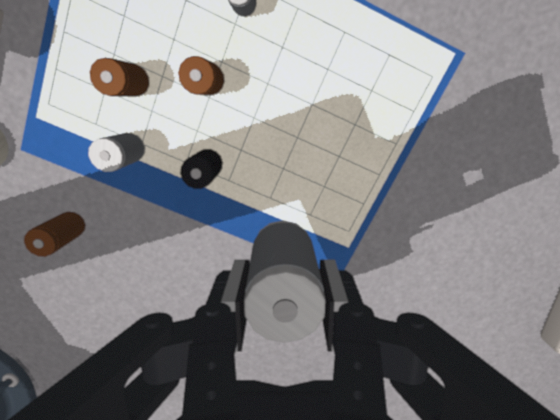

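View pics/s2.png

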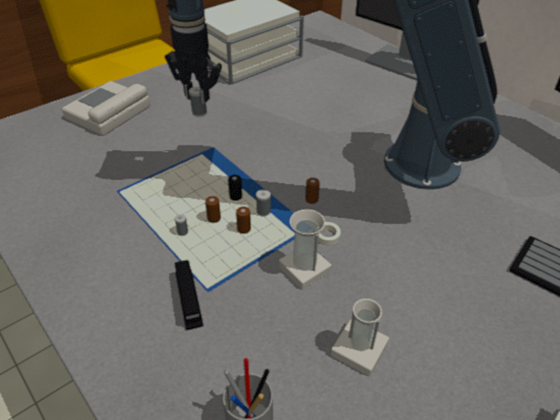

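The wrist view shows the battery upright between the pads, nub at (285,308). The scene view shows it hanging straight at (198,100). Next I carry it over the wide tube.

>>> play_rows --pt "0 -0.02 -0.009 0" --pt "0 -0.06 -0.026 0" --pt "0 -0.1 -0.043 0" --pt "0 -0.14 -0.06 0" --pt "0 -0.18 -0.077 0" --pt "0 -0.22 -0.094 0" --pt "0 -0.26 -0.111 0" --pt "0 -0.3 -0.128 0" --pt "0 -0.33 -0.142 0" --pt "0 -0.342 -0.147 0" --pt "0 -0.345 -0.148 0" --pt "0 -0.345 -0.148 0" --pt "0 -0.345 -0.148 0"

```text
t: 5.4
tcp_pos: [0.4992, 0.071, 0.2523]
tool_rot: [-0.692, -0.146, 0.692, -0.146]
force: [0.2, -0.2, -1.7]
finger_gap: 0.382
```

```bash
python3 - <<'E'
from h import *
st=manip.sense();print(st["t"],st["tcp_pos"],st["finger_gap"],st["force"])
for n in ("wrist","scene"):
    s=snapshot(n);cv2.imwrite(f"pics/{n}3.png",s["image"]);P=cloud(s)
    if n=="scene":
        w=P[170:260,270:350].reshape(-1,3)
    else: w=P.reshape(-1,3)
    m=w[(w[:,2]>.146)&(w[:,2]<.156)&(np.hypot(w[:,0]-.499,w[:,1]-.073)<.045)]
    if len(m)>20:
        A=np.c_[2*m[:,:2],np.ones(len(m))];x=np.linalg.lstsq(A,(m[:,:2]**2).sum(1),rcond=None)[0]
        print(n,len(m),x[:2],np.sqrt(x[2]+x[0]**2+x[1]**2),cv2.minEnclosingCircle(m[:,:2].astype(np.float32)))
print(off((.499,.072,.153)))
E
```

```text
5.4 [0.49918253 0.07095553 0.25233932] 0.3817945208628004 [ 0.19527946 -0.2437343  -1.73595092]
wrist 1251 [0.49923094 0.07184222] 0.03305572052434983 ((0.49904340505599976, 0.07168896496295929), 0.03569260239601135)
scene 201 [0.50140164 0.07332891] 0.03321493260804304 ((0.5007415413856506, 0.07150895148515701), 0.037029411643743515)
[ 0.09960967 -0.00109472 -0.00023619]
```

View pics/wrist3.png

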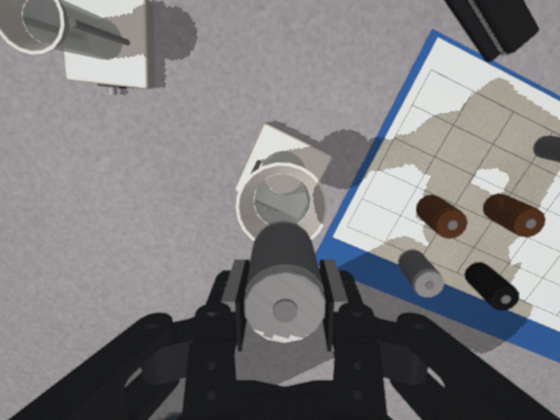

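View pics/scene3.png

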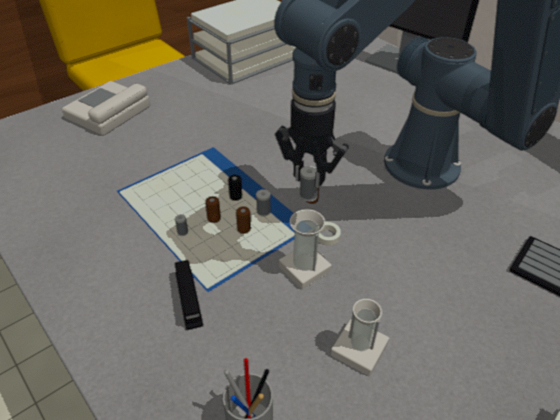

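The wrist view shows the rim centred near (281,202), measured at (0.499, 0.072), with the cell upright above it. I'll lower it into the funnel.

>>> play_rows --pt "0.02 -0.001 0 0" --pt "0.045 -0.001 0 0" --pt "0.065 -0.001 0 0" --pt "0.08 -0.001 0 0" --pt "0.09 -0.001 0 0" --pt "0.097 -0.001 0 0" --pt "0.102 -0.001 0 0" --pt "0.102 -0.001 0 0" --pt "0.102 -0.001 0 0" --pt "0.102 -0.001 0 0"

```text
t: 6.5
tcp_pos: [0.4993, 0.0718, 0.1512]
tool_rot: [0.692, 0.146, -0.692, 0.146]
force: [-0.0, 1.0, 0.2]
finger_gap: 0.384
```

```bash
python3 - <<'E'
from h import *
st=manip.sense();print(st["t"],st["tcp_pos"],st["finger_gap"],st["force"])
a=snapshot("wrist")["image"];b=snapshot("scene")["image"]
cv2.imwrite("pics/m4.png",np.hstack([cv2.resize(a[100:400,180:400],(400,545)),cv2.resize(b[150:300,250:360],(400,545))]))
E
```

```text
6.5 [0.49929399 0.07181996 0.15118203] 0.38409709868667957 [-2.32399321e-04  9.53930267e-01  1.92703636e-01]
```

View pics/m4.png

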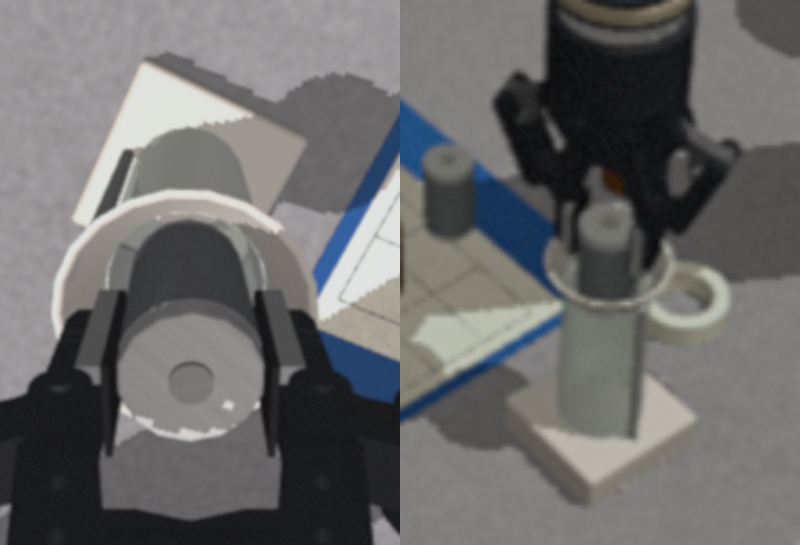

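The crop shows the cell inside the funnel with its lower end at the bore, clear all round and with no contact force. I'll release it and rise.

>>> play_rows --pt "0 0 0 0" --pt "0 0 0 0" --pt "0 0 0 0" --pt "0 0 0 0" --pt "0 0 0 0" --pt "0 0 0 0" --claw 65

```text
t: 7.2
tcp_pos: [0.4992, 0.0719, 0.1511]
tool_rot: [0.692, 0.146, -0.692, 0.146]
force: [-0.5, -0.1, -0.2]
finger_gap: 0.65
```

>>> play_rows --pt "-0.01 0 0 0" --pt "-0.03 0 0 0" --pt "-0.06 0 0 0" --pt "-0.085 0 0 0" --pt "-0.1 0 0 0" --pt "-0.1 0 0 0" --pt "-0.1 0 0 0"

```text
t: 7.9
tcp_pos: [0.4989, 0.0719, 0.2513]
tool_rot: [0.692, 0.146, -0.691, 0.146]
force: [-0.5, 0.7, -0.9]
finger_gap: 0.657
```

```bash
python3 - <<'E'
from h import *
st=manip.sense();print(st["t"],st["tcp_pos"],st["finger_gap"],st["force"])
a=snapshot("wrist")["image"];b=snapshot("scene")["image"]
cv2.imwrite("pics/m5.png",np.hstack([cv2.resize(a[100:400,180:400],(400,545)),cv2.resize(b[150:300,250:360],(400,545))]))
print(off((.4565,-.129,.252)))
E
```

```text
7.9 [0.49890209 0.07185759 0.25133542] 0.6571474875366445 [-0.48296982  0.66115006 -0.89433793]
[-0.00182576  0.16691182  0.11931314]
```

View pics/m5.png

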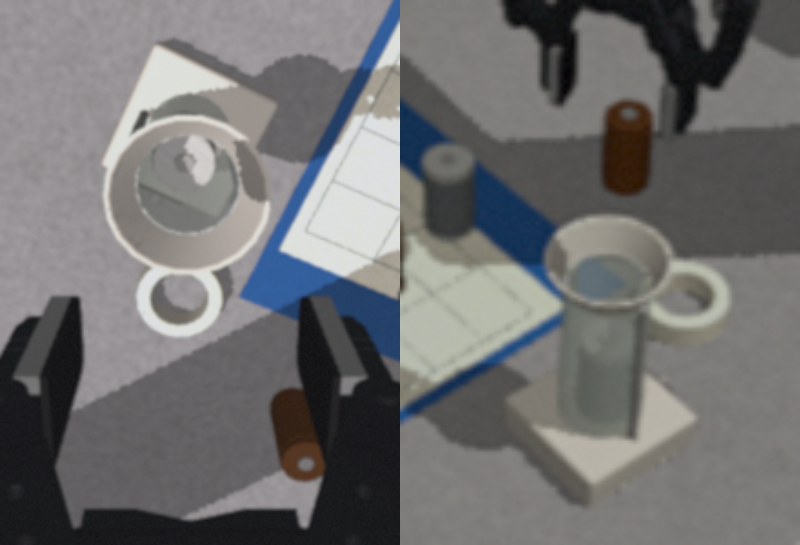

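The first cell stands at the bottom of the tube, nub up (right crop around (605,365)). Next is the second cell at (0.4565, -0.129).

>>> play_rows --pt "0 0.02 0.014 0" --pt "0 0.05 0.036 0" --pt "0 0.085 0.061 0" --pt "0.01 0.12 0.086 0" --pt "0.03 0.145 0.104 0" --pt "0.05 0.16 0.114 0" --pt "0.075 0.167 0.119 0" --pt "0.08 0.167 0.119 0" --pt "0.08 0.167 0.119 0" --pt "0.08 0.167 0.119 0"

```text
t: 9.0
tcp_pos: [0.457, -0.1284, 0.1704]
tool_rot: [-0.691, -0.146, 0.692, -0.146]
force: [0.1, -0.1, 0.1]
finger_gap: 0.649
```

```bash
python3 - <<'E'
from h import *
st=manip.sense();print(st["t"],st["tcp_pos"],st["finger_gap"],st["force"])
s=snapshot("wrist");cv2.imwrite("pics/w6.png",s["image"]);P=cloud(s)
w=P.reshape(-1,3);m=w[(w[:,2]>.057)&(w[:,2]<.066)&(np.hypot(w[:,0]-.456,w[:,1]+.129)<.03)]
print(len(m),cv2.minEnclosingCircle(m[:,:2].astype(np.float32)))
print(off((.4565,-.129,.0325)))
E
```

```text
9.0 [ 0.45700065 -0.12838372  0.17044195] 0.6493278165983023 [ 0.09726234 -0.12591678  0.05916023]
1352 ((0.4562285840511322, -0.12932386994361877), 0.017235705628991127)
[0.13834468 0.00021113 0.000918  ]
```

View pics/w6.png

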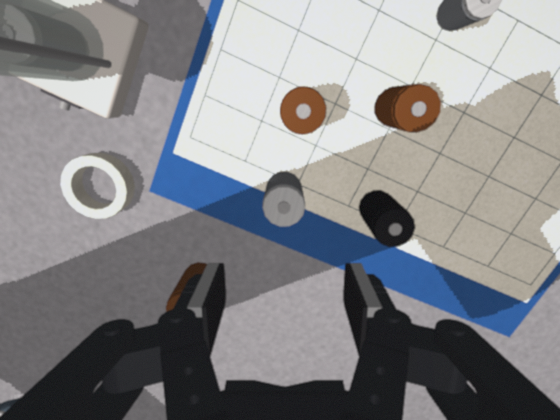

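The grey cell is centred at (284,205), measured at (0.456, -0.129). The path down is clear.

>>> play_rows --pt "0.03 0 0.001 0" --pt "0.065 0 0.001 0" --pt "0.1 0 0.001 0" --pt "0.12 0 0.001 0" --pt "0.132 0 0.001 0" --pt "0.138 0 0.001 0" --pt "0.138 0 0.001 0" --pt "0.138 0 0.001 0"

```text
t: 9.85
tcp_pos: [0.4571, -0.1291, 0.0337]
tool_rot: [0.692, 0.146, -0.691, 0.147]
force: [-0.2, 0.6, 0.7]
finger_gap: 0.648
```

>>> play_rows --pt "0 0 0 0" --pt "0 0 0 0" --pt "0 0 0 0" --pt "0 0 0 0" --pt "0 0 0 0" --pt "0 0 0 0" --pt "0 0 0 0" --pt "0 0 0 0" --claw 0 --force 40

```text
t: 10.65
tcp_pos: [0.4578, -0.1293, 0.0349]
tool_rot: [0.693, 0.145, -0.691, 0.147]
force: [-0.9, 0.5, 5.0]
finger_gap: 0.387
```

>>> play_rows --pt "-0.01 0 0 0" --pt "-0.03 0 0 0" --pt "-0.06 0 0 0" --pt "-0.1 0 0 0" --pt "-0.14 0 0 0" --pt "-0.18 0 0 0" --pt "-0.21 0 0 0" --pt "-0.22 0 0 0" --pt "-0.22 0 0 0" --pt "-0.22 0 0 0"

```text
t: 11.65
tcp_pos: [0.4559, -0.1283, 0.2537]
tool_rot: [0.692, 0.146, -0.691, 0.147]
force: [-0.4, 0.4, -1.6]
finger_gap: 0.382
```

```bash
python3 - <<'E'
from h import *
st=manip.sense();print(st["t"],st["tcp_pos"],st["finger_gap"],st["force"])
s=snapshot("wrist");cv2.imwrite("pics/w7.png",s["image"])
print(off((.499,.072,.252)))
E
```

```text
11.65 [ 0.45587257 -0.12833518  0.25366815] 0.3817003939967582 [-0.40341147  0.37903295 -1.57023358]
[ 0.00114111 -0.1655432  -0.12068673]
```

View pics/w7.png

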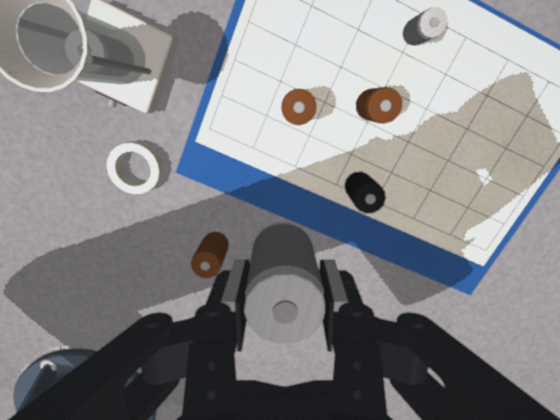

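The second cell is held upright, nub at (285,310), and the neighbouring batteries are undisturbed. Next I carry it to the tube.

>>> play_rows --pt "0 -0.02 -0.014 0" --pt "0 -0.05 -0.036 0" --pt "0 -0.085 -0.062 0" --pt "0 -0.12 -0.087 0" --pt "0 -0.145 -0.106 0" --pt "0 -0.16 -0.117 0" --pt "0.001 -0.166 -0.121 0" --pt "0.001 -0.166 -0.121 0" --pt "0.001 -0.166 -0.121 0" --pt "0.001 -0.166 -0.121 0"

```text
t: 12.7
tcp_pos: [0.4988, 0.0715, 0.2517]
tool_rot: [-0.692, -0.146, 0.692, -0.146]
force: [-0.4, -1.0, -1.2]
finger_gap: 0.388
```

```bash
python3 - <<'E'
from h import *
st=manip.sense();print(st["t"],st["tcp_pos"],st["finger_gap"],st["force"])
print(off((.499,.072,.151)))
E
```

```text
12.7 [0.49883184 0.07145121 0.25173818] 0.3880985123856528 [-0.43077671 -1.00013819 -1.19845103]
[ 0.10073779 -0.00041727 -0.00048434]
```

>>> play_rows --pt "0.02 0 0 0" --pt "0.045 0 0 0" --pt "0.065 0 0 0" --pt "0.08 0 0 0" --pt "0.09 0 0 0" --pt "0.097 0 0 0" --pt "0.101 0 0 0" --pt "0.101 0 0 0" --pt "0.101 0 0 0" --pt "0.101 0 0 0"

```text
t: 13.7
tcp_pos: [0.4992, 0.0714, 0.1513]
tool_rot: [0.692, 0.146, -0.692, 0.146]
force: [0.6, 0.2, -0.8]
finger_gap: 0.382
```

```bash
python3 - <<'E'
from h import *
st=manip.sense();print(st["t"],st["tcp_pos"],st["finger_gap"],st["force"])
a=snapshot("wrist")["image"];b=snapshot("scene")["image"]
cv2.imwrite("pics/m8.png",np.hstack([cv2.resize(a[100:400,180:400],(400,545)),cv2.resize(b[150:300,250:360],(400,545))]))
E
```

```text
13.7 [0.49918834 0.07144508 0.15130774] 0.3821022392100017 [ 0.56205845  0.2030334  -0.786119  ]
```

View pics/m8.png

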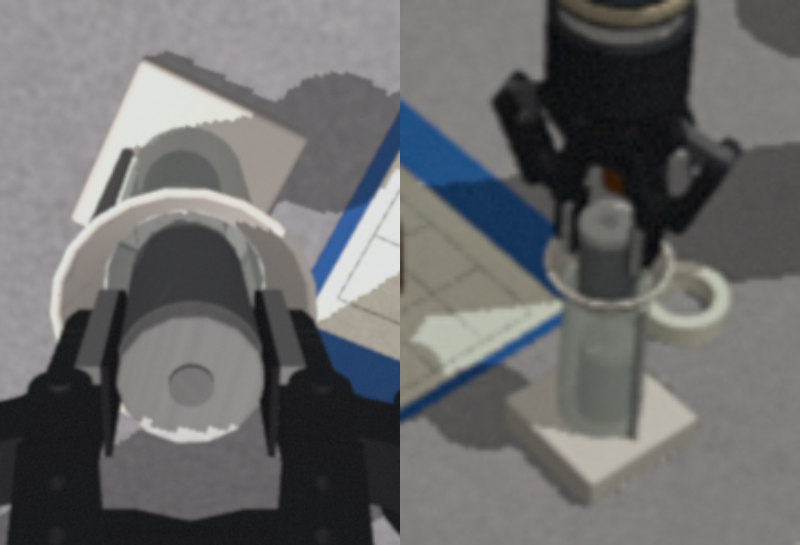

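The crop shows the second cell in the funnel exactly as the first was, and the first visible below it. I'll release.

>>> play_rows --pt "0 0 0 0" --pt "0 0 0 0" --pt "0 0 0 0" --pt "0 0 0 0" --pt "0 0 0 0" --pt "0 0 0 0" --claw 65

```text
t: 14.4
tcp_pos: [0.499, 0.0715, 0.1512]
tool_rot: [-0.692, -0.146, 0.692, -0.146]
force: [0.7, 0.2, -0.6]
finger_gap: 0.653
```

>>> play_rows --pt "-0.01 0 0 0" --pt "-0.03 0 0 0" --pt "-0.06 0 0 0" --pt "-0.085 0 0 0" --pt "-0.1 0 0 0" --pt "-0.1 0 0 0" --pt "-0.1 0 0 0"

```text
t: 15.1
tcp_pos: [0.4988, 0.0715, 0.2514]
tool_rot: [0.692, 0.146, -0.692, 0.146]
force: [0.5, 0.9, -0.6]
finger_gap: 0.648
```

```bash
python3 - <<'E'
from h import *
st=manip.sense();print(st["t"],st["tcp_pos"],st["finger_gap"],st["force"])
s=snapshot("wrist");a=s["image"];sc=snapshot("scene");b=sc["image"]
cv2.imwrite("pics/m9.png",np.hstack([cv2.resize(a[100:400,180:400],(400,545)),cv2.resize(b[150:300,250:360],(400,545))]))
P=cloud(s);w=P.reshape(-1,3);m=w[(np.hypot(w[:,0]-.499,w[:,1]-.072)<.012)]
print(np.nanpercentile(m[:,2],[5,25,50,75,95]).round(4))
cv2.imwrite("pics/s9.png",b)
E
```

```text
15.1 [0.49884162 0.07151699 0.25143185] 0.6483990846793174 [ 0.50731557  0.87319481 -0.58479538]
[0.147  0.1491 0.3296 0.3335 0.3362]
```

View pics/m9.png

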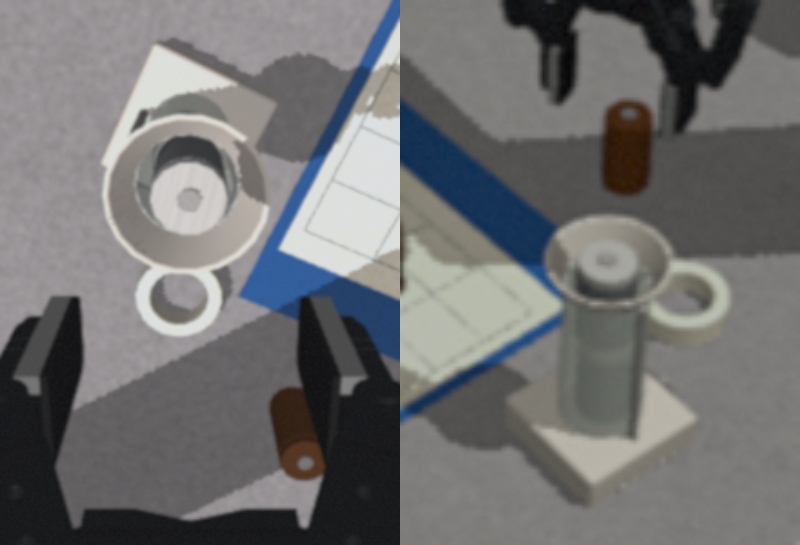

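View pics/s9.png

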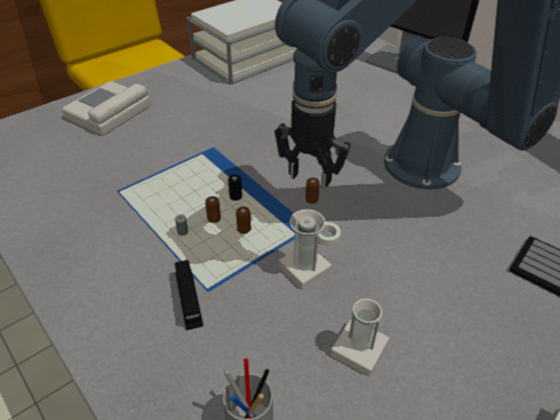

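Both cells are stacked. The upper cell's top should read about 0.1485. I'll check the height and tilt, then hand in.

```bash
python3 - <<'E'
from h import *
s=snapshot("wrist");w=cloud(s).reshape(-1,3)
m=w[(np.hypot(w[:,0]-.499,w[:,1]-.072)<.022)&(w[:,2]>.14)&(w[:,2]<.156)]
for _ in range(3):
    c=np.linalg.lstsq(np.c_[m[:,:2]-m[:,:2].mean(0),np.ones(len(m))],m[:,2],rcond=None)[0]
    r=m[:,2]-np.c_[m[:,:2]-m[:,:2].mean(0),np.ones(len(m))]@c; m=m[abs(r)<.003]
print(len(m),m.mean(0),"tilt deg",np.degrees(np.hypot(*c[:2])),"r",cv2.minEnclosingCircle(m[:,:2].astype(np.float32)))
ok=abs(c[2]-.1487)<.003 and np.hypot(*c[:2])<.07
print(ok)
if ok: print(manip.sign_off())
E
```

```text
1393 [0.49837965 0.07046394 0.14751813] tilt deg 0.5871684211457828 r ((0.4977147877216339, 0.07005956768989563), 0.016965556889772415)
True
the job is handed in; nothing more can be done
None
```

Both big grey batteries are in the wider tube, one on top of the other with nubs up, and the job is handed in at about 15 s of the 61 s allowed. I gripped each one near its top, lowered it into the funnel and let it drop the rest of the way.

- **Stack height:** the upper cell's top measured z ≈ 0.1475 m against 0.1485 m expected for two cells fully down, which is within calibration error. Its tilt was about 0.6°, and its radius was 17 mm.
- **Lower cell:** the image taken after the first drop showed it standing at the bottom of the tube, nub up.
- **Other objects:** the small battery and the black and brown look-alikes appear undisturbed in the final picture.
- **Forces:** the highest wrist force in the readings at the end of each move was about 6 N.

No check failed. The cameras disagreed by about 2–3 mm in y at first. I went by the wrist view close up, which was well inside the tube's 6 mm clearance.

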